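# Start the kiln: fan, power, start key

### The job

Start the pottery kiln with the closed fingertips: first switch on the extractor fan by pressing down the raised half of the rocker on the small narrow box, then switch on the kiln's power in the same way on the larger box with the wide rocker, and last press the round start key on the controller (the box with the dark display) fully in and let it spring back. Never press the square stop key beside it, and leave both rockers switched on. Only press: the boxes stand loose and must not be lifted, tipped or shoved about, and the bowls, jar and wooden rib nearby are to be left alone.

Things in the scene. Friction and masses are not known exactly. Their poses are not given: they have to be found in the camera images.
- fan_box: Extractor fan switch: small narrow grey box, 100 x 62 mm and 45 mm high (x, y, z), 0.6 kg, loose on four rubber feet. Origin at the centre of its underside, z up. It can stand at any yaw. A white rocker 26 mm wide lies along its x on top.
- fan_rocker (a joint): Fan rocker, rad: 0 = off, 0.4 = fully on. White V-shaped rocker, 56 mm long (box x), 26 mm wide, hinged at the box's middle about its y; bottom of the V 54 mm above the bench. Off: the +x half stands up at 0.4 rad (end 11 mm higher), the other lies level. Pressing the +x half level (2 to 4 N near its end) switches on; the -x half then stands up. Stays as left. Black frame round it: 48 mm high.
- fan_rocker_press (a point): Where to press the fan rocker: on the top face of the half to be pressed, mid-width, 20 mm from the hinge; it moves with the rocker, from 62 mm above the bench when off to 54 mm when on.
- power_box: Kiln power switch: larger grey box, 130 x 100 mm and 60 mm high, 0.9 kg, loose on four rubber feet. Origin at the centre of its underside, z up. A white rocker 50 mm wide lies along its x on top.
- power_rocker (a joint): Power rocker, rad: 0 = off, 0.4 = fully on. White V-shaped rocker, 56 mm long (box x), 50 mm wide, hinged at the box's middle about its y; bottom of the V 69 mm above the bench. Off: the +x half stands up at 0.4 rad (end 11 mm higher), the other lies level. Pressing the +x half level (2 to 4 N near its end) switches on; the -x half then stands up. Stays as left. Black frame round it: 63 mm high.
- power_rocker_press (a point): Where to press the power rocker: on the top face of the half to be pressed, mid-width, 20 mm from the hinge; it moves with the rocker, from 77 mm above the bench when off to 69 mm when on.
- controller: Kiln controller: grey box, 110 x 160 mm and 50 mm high, 0.9 kg, loose on four rubber feet, with a flat dark display on the +x half of its top and two white keys on the -x half. Origin at the centre of its underside, z up. Both keys stand 11 mm proud of the top; the round start key is on the +y side, the square stop key 68 mm from it on the -y side.
- start_key (a joint): Travel of the round start key, m: 0 = out, 0.006 = fully in. Sprung: about 1.5 N to begin, 5 N fully in; springs back when let go.
- start_top (a point): Centre of the top of the round start key (26 mm across), 61 mm above the bench when out, 55 mm when in; it moves with the key.
- stop_key (a joint): Travel of the square stop key, m: 0 = out, 0.006 = in. Sprung like the start key. Must not be pressed.
- stop_top (a point): Centre of the top of the square stop key (26 x 26 mm), 61 mm above the bench.
- bowl_wide: Bystander: unfired brown clay bowl, 156 mm across, 55 mm high, loose. Origin at the centre of its underside.
- bowl_small: Bystander: lighter clay bowl, 110 mm across, 50 mm high, loose. Origin at the centre of its underside.
- glaze_jar: Bystander: white jar with a wooden lid, 52 mm across, 60 mm high, loose. Origin at the centre of its underside.
- wood_rib: Bystander: flat wooden rib (shaping tool), 50 x 80 x 10 mm, lying loose. Origin at the centre of its underside.
Not all that is in view belongs to the job. What is shaped like the controller but pink is not meant.

How it is judged:
On the way, in this order (a step that is already met when the one before it is completed fails the run):
1. the fan rocker is switched on (at least 0.33 rad) (value of joint fan_rocker above 0.33 rad), for 0.1 s.
2. then the power rocker is switched on (at least 0.33 rad) (value of joint each of fan_rocker, power_rocker above 0.33 rad), for 0.1 s.
3. then the round start key is pressed in by at least 4 mm with both rockers on (all of step 2 and value of joint start_key above 0.004 m), for 0.05 s.
At the end, for the whole second after the job is handed in: Both rockers on (at least 0.33 of 0.4 rad), both keys out (under 1 mm), the boxes upright, at rest and within 30 mm of where they stood, the bowls, jar and rib within 30 mm of where they stood (all of step 2 and value of joint each of start_key, stop_key below 0.001 m and distance of each of fan_box, power_box, controller, bowl_wide, bowl_small, glaze_jar, wood_rib from where it was at the start of the episode below 0.03 m and angle between each of fan_box, power_box, controller's own z axis and vertical below 0.1 rad and linear speed of each of fan_box, power_box, controller below 0.02 m/s); the robot touches nothing.
It fails at once if the square stop key is pressed (over 2.5 mm) (value of joint stop_key above 0.0025 m).
It fails at once if the power rocker is pressed past half-way before the fan is on (value of joint power_rocker above 0.2 rad and value of joint fan_rocker below 0.3 rad).
It fails at once if the start key is pressed (over 2.5 mm) before the power is on (value of joint start_key above 0.0025 m and value of joint power_rocker below 0.3 rad).
It fails at once if a box is lifted, tipped (over 0.2 rad) or shoved (over 30 mm) (height (world z) of any of fan_box, power_box, controller above 0.012 m or angle between any of fan_box, power_box, controller's own z axis and vertical above 0.2 rad or distance of any of fan_box, power_box, controller from where it was at the start of the episode above 0.03 m).
It fails at once if a bowl, the jar or the rib is moved by over 30 mm (distance of any of bowl_wide, bowl_small, glaze_jar, wood_rib from where it was at the start of the episode above 0.03 m).
It also fails if it takes over 48 s, if anything falls off the work surface, if the arm or the gripper's body presses on something with over 40 N, if the wrist force passes 120 N, or if a joint passes its speed limit or range.

### The arm

A 6-joint arm with a two-finger parallel gripper is mounted at the origin on the work surface. World frame = base frame: x ahead of the robot, y to its left, z up, the work surface at z = 0. Lengths are in m, angles in rad, forces in N, time in s.
With the tool pointing down it reaches from about 0.425 to 0.95 m from the base axis. Payload 3.5 kg.
Tool frame: the origin (TCP) lies on the centre line of the jaws, within the pads' length; the fingertips stand 11 mm ahead of it and the grasp point (between the pads) lies 8 mm behind it; y points along the fingers, x is the direction in which the jaws open and shut, and the axes are right-handed (so a half turn about y gives the same grasp; the last joint's range is limited). The gripper opens to 85 mm and grips with 20 to 120 N. Pads are 22 mm wide; open, the fingers measure 114 mm over their backs; the gripper's body (76 mm by 85 mm) begins 54 mm behind the grasp point. The pads swing forward as they close: fully open they stand 13 mm farther back than shut.
Start: joints at [0.984, 0.286, 1.577, -0, 1.279, -0.15], TCP at [0.286, 0.612, 0.242] pointing down, gripper open.
Joint ranges: [-2.77, 2.77], [-0.9, 2.22], [0.21, 2.48], [-1.53, 4.67], [0.24, 2.81], [-2.84, 2.84]. Speed limits (rad/s): [2.79, 2.79, 3.14, 3.14, 3.14, 3.14].

### API

Orientations are given as a unit quaternion [x, y, z, w].
In Python, from plant import get_state, read_camera, sign_off gives the robot as it stands.
- The arm moves only by the shell command python3 -m inch 'ROWS' [FORCE]. ROWS is JSON, a list of rows, each an object of numbers: "ax", "ay", "az": the turn, a rotation vector about the tool's x, y, z in rad; "x", "y", "z": the shift along the tool's x, y, z in mm; "hand": the closure, from -1 (fully open) to 1 (shut). In form: [{"ax": .., "ay": .., "az": .., "x": .., "y": .., "z": .., "hand": ..}, ...]. A call has 1 to 5 rows; each row shifts and turns the commanded pose from where the row before left it, along the tool's axes as they then stand; what a row does not reach is not made up. A row lasts 1/12 s, in which the tool goes at most 41.7 mm and 7.16 degrees, less where a joint would pass 70% of its speed; a pose out of reach is approached as far as the arm can. A call with a gripper value outside its range is refused whole. The fingers move at their own pace and stop on an object; FORCE is the grip in N (left out, the last holds). Time passes only in rows, so rows that do not move let the fingers close. It gives the time, the measured TCP pose, the force and the opening at its end, in the units of the state.
- get_state(): the state, without advancing time (a new reading comes with each control period).
- read_camera(name): name is "scene" or "top"; returns a dict with "img" (384x512x3 uint8, red, green, blue), "fov_y" (degrees; the focal length in pixels is half the picture's height over the tangent of half this angle, whatever the lens; pixels are square), "cx", "cy" (the principal point, pixels), "distortion" ([k1, k2, p1, p2, k3] as OpenCV has them; the pictures are not rectified), "T" (4x4, takes a point from camera to world coordinates). Camera axes: x right, y down, z forward; pixel columns grow to the right and rows downward; lengths in m; the calibration is good to about 2 mm. A picture is of the moment at which its call begins. There is no depth.
- sign_off(): hands the job in, once; it reports no verdict.
The state is a dict: "time": time; "qpos": joint angles; "dq": joint speeds; "joint_efforts": joint torques, N m; "eef_pos": TCP position; "tcp_rot": TCP orientation; "contact_force": force on the tool from outside, world axes, zero at the start; "wrist_torque": the same for the moment, N m; "opening": opening from 0.0 (shut) to 1.0 (fully open).
Only numpy, scipy, OpenCV 4.12 (cv2) and the standard library are available. Lean on these libraries where they do the work, as an engineer would, in place of code of your own. Each camera call takes 0.05 s, during which the arm holds its last target. There are 200 camera calls.

## Working session

There is one attempt and no reset: what is moved stays moved. The work goes in short steps, Python scripts to look and compute and a shell command to move; the robot and the scene stay as the last step left them, time stands still between calls to the robot, and variables do not carry over. Pictures are saved under pics/ and viewed, about 8 in all and at most 12, crops included, and the job is handed in when it is done.

```bash
mkdir -p pics
cat > h.py <<'E'
import numpy as np,cv2
from plant import get_state,read_camera
def K(c):
    f=192/np.tan(np.radians(c["fov_y"])/2); return np.array([[f,0,c["cx"]],[0,f,c["cy"]],[0,0,1]])
def ray(c,px):
    u=cv2.undistortPoints(np.array(px,float).reshape(-1,1,2),K(c),np.array(c["distortion"],float)).reshape(-1,2)
    T=np.array(c["T"]); return T[:3,3],np.c_[u,np.ones(len(u))]@T[:3,:3].T
def onz(c,px,z):
    o,d=ray(c,px); return o+d*((z-o[2])/d[:,2])[:,None]
def proj(c,p):
    T=np.linalg.inv(np.array(c["T"])); r,_=cv2.Rodrigues(T[:3,:3])
    return cv2.projectPoints(np.array(p,float).reshape(-1,1,3),r,T[:3,3],K(c),np.array(c["distortion"],float))[0].reshape(-1,2)
E
python3 - <<'E'
from h import *
import pickle
for n in("top","scene"):
    c=read_camera(n); pickle.dump(c,open(n+".pkl","wb"))
    cv2.imwrite(f"pics/{n}0.png",cv2.resize(c["img"][...,::-1],(800,600),interpolation=cv2.INTER_CUBIC))
    print(n,c["fov_y"],c["cx"],c["cy"],c["distortion"],np.round(c["T"],3).tolist())
print(get_state())
E
```

```text
top 54.77647635434172 261.1602904378432 198.57591343428743 [-0.03483053  0.          0.          0.          0.        ] [[-0.026, -0.992, 0.123, 0.467], [-1.0, 0.024, -0.011, 0.096], [0.008, -0.123, -0.992, 1.048], [0.0, 0.0, 0.0, 1.0]]
scene 46.5198905320544 245.9187757821778 194.84335951114986 [-0.1793713  0.         0.         0.         0.       ] [[0.781, 0.501, -0.373, 1.09], [0.624, -0.613, 0.484, -0.552], [0.014, -0.611, -0.791, 1.13], [0.0, 0.0, 0.0, 1.0]]
{'time': 0.1, 'qpos': array([ 9.84006588e-01,  2.87129073e-01,  1.57804399e+00,  2.69827904e-05,
        1.27863034e+00, -1.49978297e-01]), 'dq': array([-0.00049429, -0.00195093, -0.00324965,  0.00132148, -0.00120055,
       -0.00022484]), 'joint_efforts': array([ 1.23206402e-03, -4.07301271e+01, -2.93699169e+01, -9.50407548e-05,
        3.41963445e-03, -9.19732429e-06]), 'eef_pos': array([0.28518886, 0.61115235, 0.24104357]), 'tcp_rot': array([ 0.59676816,  0.37906443, -0.38050109, -0.5961517 ]), 'contact_force': array([-0.46885154,  0.3190309 ,  0.47851131]), 'wrist_torque': array([-0.04024855,  0.01132622, -0.03682898]), 'opening': 1.0057161522034448}
```

View pics/top0.png

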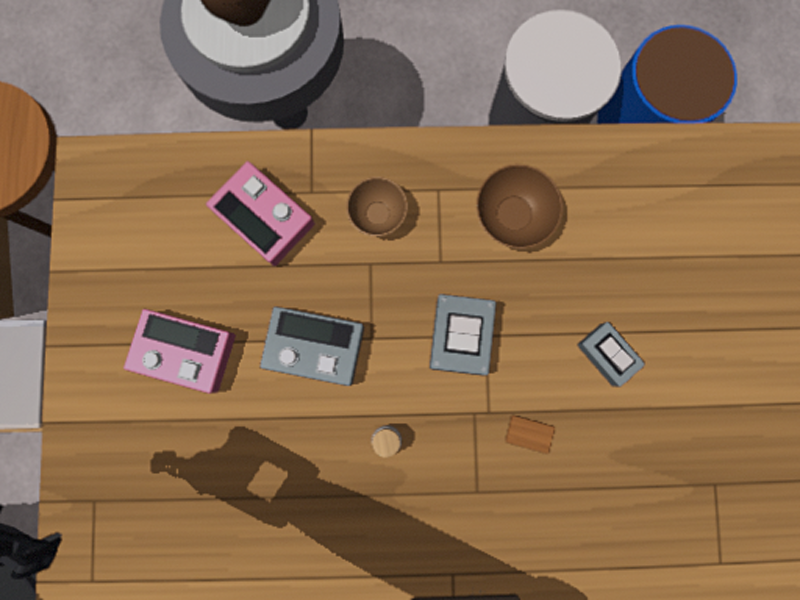

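View pics/scene0.png

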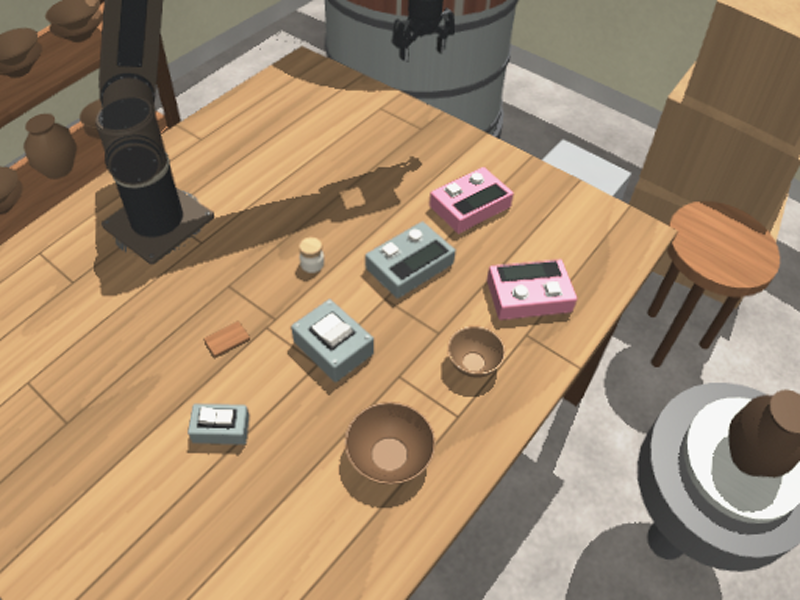

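The top view (800-px) shows fan_box at (612,354), power_box at (465,335) and three controller-shaped boxes: grey (313,346), pink (180,350) and pink (262,212). The grey one fits. Next I'll measure these and make an enlarged crop to see which rocker half is raised.

Run:
```python
from h import *
import pickle
tiles=[]
for n in("top","scene"):
    c=pickle.load(open(n+".pkl","rb")); im=c["img"]
    hsv=cv2.cvtColor(im,cv2.COLOR_RGB2HSV)
    m=((hsv[...,1]<45)&(hsv[...,2]>165)).astype(np.uint8)
    ctr={"top":[(612,354),(465,335),(288,356),(327,365)],"scene":[(216,416),(332,329),(415,235),(390,249)]}[n]
    k,lab,st,cen=cv2.connectedComponentsWithStats(m,connectivity=8)
    for name,z,(u,v) in zip(("fan","power","start","stop"),(.057,.072,.061,.061),ctr):
        u*=.64;v*=.64
        box=np.zeros_like(m); r=16 if name in("fan","power") else 7
        box[int(v)-r:int(v)+r,int(u)-r:int(u)+r]=1
        ys,xs=np.nonzero(m*box)
        p=np.c_[xs,ys].astype(np.float32)
        P=onz(c,p,z)[:,:2]; R=cv2.minAreaRect((P*1000).astype(np.float32))
        print(n,name,len(p),p.mean(0).round(1),"mean",(P.mean(0)*1000).round(1),"rect",np.round(R[0],1),np.round(R[1],1),round(R[2],1))
    # box tops
    g=((hsv[...,0]>85)&(hsv[...,0]<115)&(hsv[...,1]>25)&(hsv[...,2]>115)).astype(np.uint8)
    if n=="top":
        for cn in cv2.findContours(g,cv2.RETR_EXTERNAL,cv2.CHAIN_APPROX_NONE)[0]:
            if cv2.contourArea(cn)>300:
                q=cn.reshape(-1,2); R=cv2.minAreaRect((onz(c,q,.05)[:,:2]*1000).astype(np.float32)); print("box",q.mean(0).round(),np.round(R[0]),np.round(R[1]),round(R[2],1))
    for (u,v) in ctr[:3]:
        u=int(u*.64);v=int(v*.64); t=im[v-32:v+32,u-32:u+32]
        tiles.append(cv2.resize(t,(260,260),interpolation=cv2.INTER_CUBIC))
g=np.vstack([np.hstack(tiles[:3]),np.hstack(tiles[3:])])
cv2.imwrite("pics/crop.png",g[...,::-1])
```

```text
top fan 187 [394.2 226. ] mean [ 506.1 -271.4] rect [ 506.3 -271.1] [56.  25.2] 40.2
top power 370 [296.8 213.2] mean [546.1  -8.4] rect [546.2  -8.4] [49.  54.9] 80.9
top start 87 [183.  227.8] mean [515.7 294.4] rect [516.4 294.4] [26.6 29.2] 88.6
top stop 105 [208.3 232.9] mean [500.4 227.2] rect [501.2 226.8] [27.8 31.7] 75.4
box [438.  47.] [1024. -441.] [201. 194.] 89.9
scene fan 433 [137.4 267.3] mean [ 510.9 -277.8] rect [ 512.9 -278.7] [89.7 55.5] 39.9
scene power 711 [211.5 209.9] mean [547.9 -11.7] rect [546.  -10.4] [ 91.9 112.5] 40.1
scene start 144 [265.4 149.9] mean [519.2 288.2] rect [515.9 288.1] [43.4 60.3] 37.6
scene stop 137 [249.5 158.8] mean [503.3 223.7] rect [500.  223.2] [42.5 57.1] 38.9
```

View pics/crop.png

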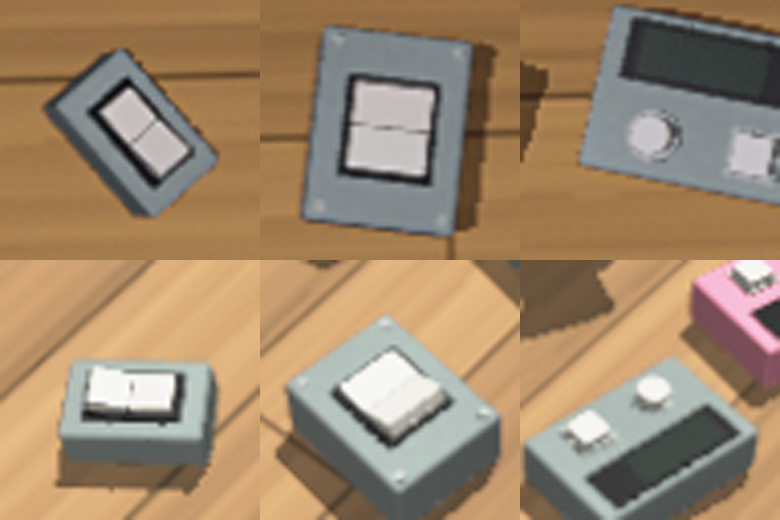

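Run:
```python
from h import *
import pickle
tiles=[]
for n in("top","scene"):
  c=pickle.load(open(n+".pkl","rb"))
  for ctr,yaw,zb,w in(((.506,-.271),40.2,.054,.026),((.546,-.0084),-9.1,.069,.05)):
    for flip in(0,180):
        a=np.radians(yaw+flip); X=np.array([np.cos(a),np.sin(a),0]);Y=np.array([-X[1],X[0],0]);o=np.array([*ctr,zb])
        hi=.028*(np.cos(.4)*X+np.array([0,0,np.sin(.4)]))
        pts=[o+hi+Y*w/2,o+hi-Y*w/2,o-Y*w/2,o-.028*X-Y*w/2,o-.028*X+Y*w/2,o+Y*w/2,o-Y*w/2]
        q=proj(c,pts); u,v=(q.mean(0)).astype(int); s=9
        t=cv2.resize(c["img"][v-16:v+16,u-16:u+16],(190,190),interpolation=cv2.INTER_CUBIC)
        qq=((q-[u-16,v-16]+.5)*190/32).astype(np.int32)
        cv2.polylines(t,[qq[:6]],True,(255,0,0)); cv2.line(t,tuple(map(int,qq[2])),tuple(map(int,qq[5])),(255,0,0)); cv2.circle(t,tuple(map(int,qq[0])),4,(0,200,0),-1)
        tiles.append(t)
        # mean brightness of halves
g=np.vstack([np.hstack(tiles[:4]),np.hstack(tiles[4:])]); cv2.imwrite("pics/hyp.png",g[...,::-1])
from scipy.spatial.transform import Rotation as R
s=get_state(); print(R.from_quat(s["tcp_rot"]).as_matrix().round(3))
```

```text
[[ 0.423 -0.001 -0.906]
 [ 0.906 -0.002  0.423]
 [-0.002 -1.     0.   ]]
```

View pics/hyp.png

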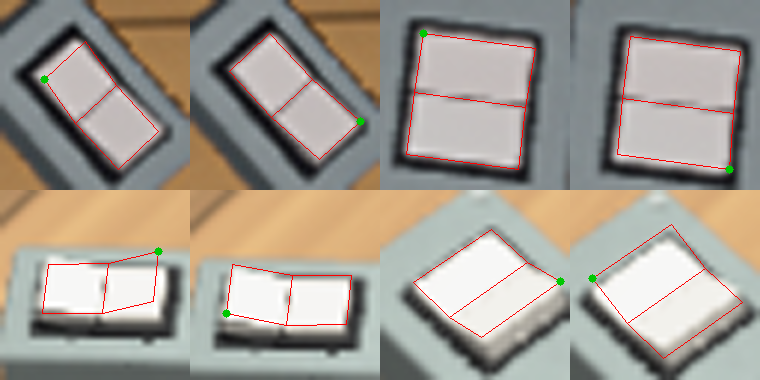

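The overlays settle the raised halves. Fan: the (-x,-y) end, so box yaw is about -140°. Power: the +x world end, so yaw is about -9°.

The grey controller has the dark display on its far half and the round key at world (516,294). The square key is 69 mm away at (500,227), which matches the stated 68 mm.

Press points: fan (491,-284), power (566,-12), start (516,294). I'll close the fingers and travel.

```bash
cat > d.py <<'E'
import sys
from h import *
from scipy.spatial.transform import Rotation as R
s=get_state(); M=R.from_quat(s["tcp_rot"]).as_matrix()
t=np.array(list(map(float,sys.argv[1:4])))
print("t",round(s["time"],2),"p",(s["eef_pos"]*1000).round(1),"open",round(s["opening"],3),"F",s["contact_force"].round(1),"tool d",((t-s["eef_pos"]*1000)@M).round(1),"q",s["qpos"].round(2),"down",M[:,1].round(3))
E
A='{"x":-26.2,"y":0,"z":-30.1,"hand":1}'
python3 -m inch '[{"x":-26.2,"z":-30.1,"hand":1},{"x":-26.2,"z":-30.1,"hand":1},{"x":-26.2,"z":-30.1,"hand":1},{"x":-26.2,"z":-30.1,"hand":1},{"x":-26.2,"z":-30.1,"hand":1}]'
python3 d.py 560 -10 220
```

```text
t 0.1 p [285.2 611.2 241. ] open 1.006 F [-0.5  0.3  0.5] tool d [-446.5   21.8 -511.8] q [ 0.98  0.29  1.58  0.    1.28 -0.15] down [-0.001 -0.002 -1.   ]validation failed for argument at $[0]...
```

```bash
python3 -m inch '[{"ax":0,"ay":0,"az":0,"x":-26.2,"y":0,"z":-30.1,"hand":1},{"ax":0,"ay":0,"az":0,"x":-26.2,"y":0,"z":-30.1,"hand":1},{"ax":0,"ay":0,"az":0,"x":-26.2,"y":0,"z":-30.1,"hand":1},{"ax":0,"ay":0,"az":0,"x":-26.2,"y":0,"z":-30.1,"hand":1},{"ax":0,"ay":0,"az":0,"x":-26.2,"y":0,"z":-30.1,"hand":1}]'
python3 d.py 560 -10 220
```

```text
time: 0.52
eef_pos: [0.3665, 0.4274, 0.2416]
tcp_rot: [0.596, 0.38, -0.38, -0.596]
contact_force: [0.5, 0.3, 0.4]
opening: 0.3
t 0.52 p [366.5 427.4 241.6] open 0.3 F [0.5 0.3 0.4] tool d [-314.7   21.8 -360.2] q [ 0.68  0.04  1.86 -0.    1.25 -0.45] down [-0.001 -0.001 -1.   ]
```

```bash
python3 -m inch '[{"ax":0,"ay":0,"az":0,"x":-26,"y":0,"z":-30,"hand":1},{"ax":0,"ay":0,"az":0,"x":-26,"y":0,"z":-30,"hand":1},{"ax":0,"ay":0,"az":0,"x":-26,"y":0,"z":-30,"hand":1},{"ax":0,"ay":0,"az":0,"x":-26,"y":0,"z":-30,"hand":1},{"ax":0,"ay":0,"az":0,"x":-26,"y":0,"z":-30,"hand":1}]'
python3 -m inch '[{"ax":0,"ay":0,"az":0,"x":-26,"y":0,"z":-30,"hand":1},{"ax":0,"ay":0,"az":0,"x":-26,"y":0,"z":-30,"hand":1},{"ax":0,"ay":0,"az":0,"x":-26,"y":0,"z":-30,"hand":1},{"ax":0,"ay":0,"az":0,"x":-26,"y":0,"z":-30,"hand":1},{"ax":0,"ay":0,"az":0,"x":-26,"y":0,"z":-30,"hand":1}]'
python3 d.py 491 -284 130
```

```text
time: 0.93
eef_pos: [0.4474, 0.2461, 0.242]
tcp_rot: [-0.596, -0.38, 0.38, 0.596]
contact_force: [0.1, -0.1, 0.4]
opening: 0.0
time: 1.35
eef_pos: [0.5284, 0.0648, 0.242]
tcp_rot: [-0.596, -0.38, 0.38, 0.597]
contact_force: [1.6, 0.6, -0.9]
opening: 0.0
t 1.35 p [528.4  64.8 242. ] open 0.0 F [ 1.6  0.6 -0.9] tool d [-331.9  111.9 -113.8] q [-0.07 -0.03  1.93  0.    1.25 -1.2 ] down [-0.  0. -1.]
```

```bash
python3 -m inch '[{"ax":0,"ay":0,"az":0,"x":-33,"y":5,"z":-11.4,"hand":1},{"ax":0,"ay":0,"az":0,"x":-33,"y":5,"z":-11.4,"hand":1},{"ax":0,"ay":0,"az":0,"x":-33,"y":10,"z":-11.4,"hand":1},{"ax":0,"ay":0,"az":0,"x":-33,"y":10,"z":-11.4,"hand":1},{"ax":0,"ay":0,"az":0,"x":-33,"y":10,"z":-11.4,"hand":1}]'
python3 -m inch '[{"ax":0,"ay":0,"az":0,"x":-33,"y":15,"z":-11.4,"hand":1},{"ax":0,"ay":0,"az":0,"x":-33,"y":15,"z":-11.4,"hand":1},{"ax":0,"ay":0,"az":0,"x":-33,"y":15,"z":-11.4,"hand":1},{"ax":0,"ay":0,"az":0,"x":-33,"y":15,"z":-11.4,"hand":1},{"ax":0,"ay":0,"az":0,"x":-33,"y":10,"z":-11.4,"hand":1}]'
python3 d.py 491 -284 90
```

```text
time: 1.77
eef_pos: [0.5094, -0.1084, 0.2016]
tcp_rot: [-0.596, -0.38, 0.38, 0.597]
contact_force: [0.7, 1.0, -0.3]
opening: 0.001
time: 2.18
eef_pos: [0.4906, -0.2814, 0.1302]
tcp_rot: [-0.596, -0.379, 0.38, 0.597]
contact_force: [0.1, -0.3, 1.3]
opening: 0.002
t 2.18 p [ 490.6 -281.4  130.2] open 0.002 F [ 0.1 -0.3  1.3] tool d [-2.2 40.2 -1.6] q [-0.7   0.17  1.93  0.    1.04 -1.83] down [-0.002  0.002 -1.   ]
```

```bash
python3 -m inch '[{"ax":0,"ay":0,"az":0,"x":-2,"y":10,"z":-1.6,"hand":1},{"ax":0,"ay":0,"az":0,"x":0,"y":15,"z":0,"hand":1},{"ax":0,"ay":0,"az":0,"x":0,"y":15,"z":0,"hand":1},{"ax":0,"ay":0,"az":0,"x":0,"y":0,"z":0,"hand":1}]'
python3 d.py 491 -284 65
cat > look.py <<'E'
import sys
from h import *
n,x,y,z,r,out=sys.argv[1],*map(float,sys.argv[2:6]),sys.argv[6]
c=read_camera(n); u,v=proj(c,[[x/1e3,y/1e3,z/1e3]])[0].astype(int);r=int(r)
t=c["img"][max(v-r,0):v+r,max(u-r,0):u+r]
cv2.imwrite("pics/"+out,cv2.resize(t[...,::-1],(500,500),interpolation=cv2.INTER_CUBIC)); print(u,v)
E
python3 look.py scene 506 -271 60 32 fan1.png
```

```text
time: 2.52
eef_pos: [0.4904, -0.2812, 0.0885]
tcp_rot: [-0.594, -0.379, 0.38, 0.599]
contact_force: [-0.9, -0.0, -0.1]
opening: 0.001
t 2.52 p [ 490.4 -281.2   88.5] open 0.001 F [-0.9 -0.  -0.1] tool d [-2.3 23.4 -1.9] q [-0.7   0.23  1.95  0.    0.97 -1.83] down [-0.006  0.005 -1.   ]
137 264
```

View pics/fan1.png

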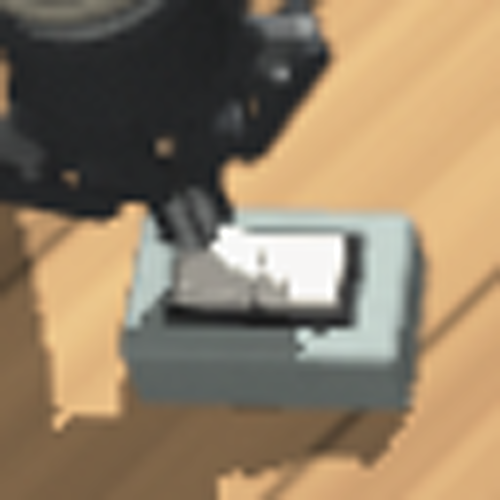

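The closed tips stand above the raised left half of the fan rocker, at about (190,220) in the crop. Pressing now.

```bash
python3 -m inch '[{"ax":0,"ay":0,"az":0,"x":-2,"y":6,"z":-2,"hand":1},{"ax":0,"ay":0,"az":0,"x":0,"y":5,"z":0,"hand":1},{"ax":0,"ay":0,"az":0,"x":0,"y":4,"z":0,"hand":1},{"ax":0,"ay":0,"az":0,"x":0,"y":4,"z":0,"hand":1},{"ax":0,"ay":0,"az":0,"x":0,"y":3,"z":0,"hand":1}]'
python3 d.py 491 -284 65
```

```text
time: 2.98
eef_pos: [0.4937, -0.2861, 0.0708]
tcp_rot: [0.597, 0.38, -0.38, -0.596]
contact_force: [-2.3, -1.0, 3.6]
opening: -0.0
t 2.98 p [ 493.7 -286.1   70.8] open -0.0 F [-2.3 -1.   3.6] tool d [0.8 5.8 3.3] q [-0.7   0.26  1.95 -0.    0.93 -1.84] down [-0.    -0.001 -1.   ]
```

```bash
python3 -m inch '[{"ax":0,"ay":0,"az":0,"x":0,"y":2,"z":0,"hand":1},{"ax":0,"ay":0,"az":0,"x":0,"y":2,"z":0,"hand":1},{"ax":0,"ay":0,"az":0,"x":0,"y":0,"z":0,"hand":1}]'
python3 d.py 491 -284 65
python3 -m inch '[{"ax":0,"ay":0,"az":0,"x":0,"y":1,"z":0,"hand":1},{"ax":0,"ay":0,"az":0,"x":0,"y":1,"z":0,"hand":1},{"ax":0,"ay":0,"az":0,"x":0,"y":0,"z":0,"hand":1}]'
python3 d.py 491 -284 65
```

```text
time: 3.23
eef_pos: [0.4938, -0.2859, 0.0663]
tcp_rot: [0.597, 0.38, -0.38, -0.596]
contact_force: [-0.0, -0.9, 1.7]
opening: 0.0
t 3.23 p [ 493.8 -285.9   66.3] open 0.0 F [-0.  -0.9  1.7] tool d [0.5 1.3 3.3] q [-0.7   0.27  1.95  0.    0.92 -1.84] down [ 0.001 -0.001 -1.   ]
time: 3.48
eef_pos: [0.4938, -0.2859, 0.065]
tcp_rot: [0.597, 0.38, -0.38, -0.596]
contact_force: [-2.0, -0.3, 4.5]
opening: 0.001
t 3.48 p [ 493.8 -285.9   65. ] open 0.001 F [-2.  -0.3  4.5] tool d [0.5 0.  3.4] q [-0.7   0.27  1.95 -0.    0.92 -1.84] down [ 0. -0. -1.]
```

```bash
python3 -m inch '[{"ax":0,"ay":0,"az":0,"x":0,"y":1,"z":0,"hand":1},{"ax":0,"ay":0,"az":0,"x":0,"y":1,"z":0,"hand":1},{"ax":0,"ay":0,"az":0,"x":0,"y":0,"z":0,"hand":1}]'
python3 d.py 491 -284 65
python3 -m inch '[{"ax":0,"ay":0,"az":0,"x":0,"y":-10,"z":0,"hand":1},{"ax":0,"ay":0,"az":0,"x":0,"y":-20,"z":0,"hand":1},{"ax":0,"ay":0,"az":0,"x":0,"y":-30,"z":0,"hand":1},{"ax":0,"ay":0,"az":0,"x":15,"y":-30,"z":0,"hand":1},{"ax":0,"ay":0,"az":0,"x":35,"y":0,"z":0,"hand":1}]'
python3 look.py scene 506 -271 60 32 fan2.png; python3 d.py 566 -12 110
```

```text
time: 3.73
eef_pos: [0.4939, -0.2859, 0.0648]
tcp_rot: [-0.596, -0.38, 0.38, 0.597]
contact_force: [-4.9, 2.6, 13.6]
opening: -0.002
t 3.73 p [ 493.9 -285.9   64.8] open -0.002 F [-4.9  2.6 13.6] tool d [ 0.5 -0.2  3.5] q [-0.7   0.27  1.95 -0.    0.92 -1.84] down [-0.001  0.    -1.   ]
time: 4.15
eef_pos: [0.5176, -0.2444, 0.1595]
tcp_rot: [0.602, 0.38, -0.377, -0.593]
contact_force: [1.7, -0.2, 1.4]
opening: -0.001
137 264
t 4.2 p [ 518.7 -236.8  156.6] open -0.002 F [ 0.1  4.2 -0.8] tool d [223.5  46.9  52.6] q [-0.61  0.14  1.91  0.01  1.08 -1.74] down [ 0.009 -0.    -1.   ]
```

View pics/fan2.png

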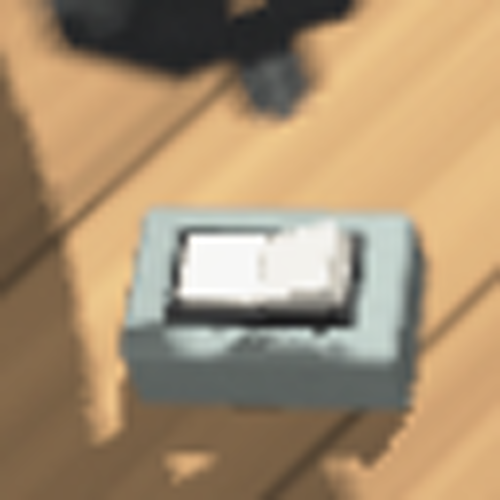

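The fan rocker has flipped: the left half is level and the right half stands up, and the box hasn't moved. The force rose to 13.6 N at TCP z 65, the expected hard stop. On to the power box.

```bash
python3 -m inch '[{"ax":0,"ay":0,"az":0,"x":37,"y":0,"z":8.8,"hand":1},{"ax":0,"ay":0,"az":0,"x":37,"y":0,"z":8.8,"hand":1},{"ax":0,"ay":0,"az":0,"x":37,"y":0,"z":8.8,"hand":1},{"ax":0,"ay":0,"az":0,"x":37,"y":10,"z":8.8,"hand":1},{"ax":0,"ay":0,"az":0,"x":37,"y":15,"z":8.8,"hand":1}]'
python3 -m inch '[{"ax":0,"ay":0,"az":0,"x":37,"y":15,"z":8.8,"hand":1},{"ax":0,"ay":0,"az":0,"x":0,"y":0,"z":0,"hand":1},{"ax":0,"ay":0,"az":0,"x":0,"y":0,"z":0,"hand":1}]'
python3 d.py 566 -12 93; python3 look.py scene 546 -8 75 36 pow1.png
```

```text
time: 4.62
eef_pos: [0.5541, -0.0522, 0.1283]
tcp_rot: [0.597, 0.381, -0.379, -0.596]
contact_force: [1.0, 0.0, 0.1]
opening: -0.004
time: 4.87
eef_pos: [0.5595, -0.0143, 0.1103]
tcp_rot: [-0.595, -0.38, 0.382, 0.597]
contact_force: [1.3, -0.5, 0.2]
opening: 0.004
t 4.87 p [559.5 -14.3 110.3] open 0.004 F [ 1.3 -0.5  0.2] tool d [ 4.8 17.3 -5. ] q [-0.21  0.18  1.96  0.    1.   -1.35] down [-0.004  0.001 -1.   ]
211 208
```

View pics/pow1.png

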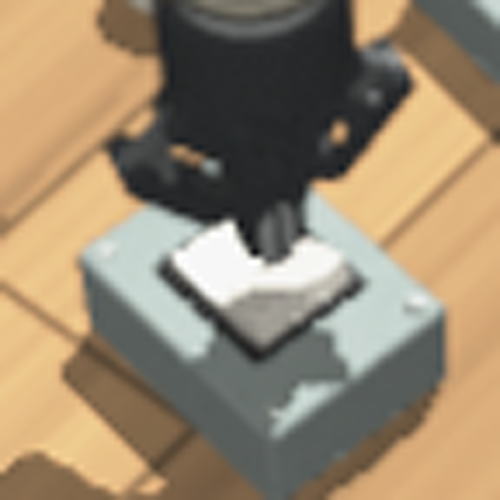

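The tips are over the power rocker, and the raised lower-right half is visible. I'll shift about 6 mm towards it and press.

```bash
python3 -m inch '[{"ax":0,"ay":0,"az":0,"x":4.8,"y":5,"z":-5,"hand":1},{"ax":0,"ay":0,"az":0,"x":0,"y":8,"z":0,"hand":1},{"ax":0,"ay":0,"az":0,"x":0,"y":6,"z":0,"hand":1},{"ax":0,"ay":0,"az":0,"x":0,"y":4,"z":0,"hand":1},{"ax":0,"ay":0,"az":0,"x":0,"y":4,"z":0,"hand":1}]'
python3 d.py 566 -12 80
python3 -m inch '[{"ax":0,"ay":0,"az":0,"x":0,"y":2,"z":0,"hand":1},{"ax":0,"ay":0,"az":0,"x":0,"y":2,"z":0,"hand":1},{"ax":0,"ay":0,"az":0,"x":0,"y":0,"z":0,"hand":1}]'
python3 d.py 566 -12 80
```

```text
time: 5.33
eef_pos: [0.5683, -0.0158, 0.0856]
tcp_rot: [0.597, 0.38, -0.379, -0.596]
contact_force: [1.8, -1.3, 2.7]
opening: -0.0
t 5.33 p [568.3 -15.8  85.6] open -0.0 F [ 1.8 -1.3  2.7] tool d [2.5 5.6 3.7] q [-0.21  0.24  1.95 -0.    0.95 -1.34] down [ 0.002 -0.001 -1.   ]
time: 5.58
eef_pos: [0.5676, -0.0149, 0.0814]
tcp_rot: [0.597, 0.38, -0.38, -0.596]
contact_force: [1.0, -0.7, 1.3]
opening: 0.006
t 5.58 p [567.6 -14.9  81.4] open 0.006 F [ 1.  -0.7  1.3] tool d [2.  1.4 2.7] q [-0.2   0.24  1.95 -0.    0.95 -1.34] down [ 0.001 -0.    -1.   ]
```

```bash
python3 -m inch '[{"ax":0,"ay":0,"az":0,"x":0,"y":1.5,"z":0,"hand":1},{"ax":0,"ay":0,"az":0,"x":0,"y":1.5,"z":0,"hand":1},{"ax":0,"ay":0,"az":0,"x":0,"y":1,"z":0,"hand":1},{"ax":0,"ay":0,"az":0,"x":0,"y":0,"z":0,"hand":1}]'
python3 d.py 566 -12 80
```

```text
time: 5.92
eef_pos: [0.5677, -0.0149, 0.0798]
tcp_rot: [0.596, 0.38, -0.38, -0.596]
contact_force: [-3.9, -1.6, 12.8]
opening: 0.002
t 5.92 p [567.7 -14.9  79.8] open 0.002 F [-3.9 -1.6 12.8] tool d [ 1.9 -0.2  2.8] q [-0.2   0.24  1.95 -0.    0.95 -1.34] down [-0.001 -0.001 -1.   ]
```

It reached the hard stop at TCP z 80 with 12.8 N. I'll lift and travel to the start key.

```bash
python3 -m inch '[{"ax":0,"ay":0,"az":0,"x":0,"y":-10,"z":0,"hand":1},{"ax":0,"ay":0,"az":0,"x":0,"y":-25,"z":0,"hand":1},{"ax":0,"ay":0,"az":0,"x":0,"y":-25,"z":0,"hand":1},{"ax":0,"ay":0,"az":0,"x":32,"y":0,"z":22,"hand":1},{"ax":0,"ay":0,"az":0,"x":32,"y":0,"z":22,"hand":1}]'
python3 -m inch '[{"ax":0,"ay":0,"az":0,"x":32,"y":0,"z":22,"hand":1},{"ax":0,"ay":0,"az":0,"x":32,"y":0,"z":22,"hand":1},{"ax":0,"ay":0,"az":0,"x":32,"y":0,"z":22,"hand":1},{"ax":0,"ay":0,"az":0,"x":32,"y":0,"z":22,"hand":1},{"ax":0,"ay":0,"az":0,"x":32,"y":0,"z":22,"hand":1}]'
python3 -m inch '[{"ax":0,"ay":0,"az":0,"x":32,"y":0,"z":22,"hand":1},{"ax":0,"ay":0,"az":0,"x":0,"y":15,"z":0,"hand":1},{"ax":0,"ay":0,"az":0,"x":0,"y":15,"z":0,"hand":1},{"ax":0,"ay":0,"az":0,"x":0,"y":0,"z":0,"hand":1}]'
python3 d.py 516 294 66
python3 - <<'E'
from h import *
c=read_camera("scene"); t=[]
for p in((.546,-.008,.072),(.516,.27,.061)):
    u,v=proj(c,[p])[0].astype(int); t.append(cv2.resize(c["img"][v-34:v+34,u-34:u+34],(400,400),interpolation=cv2.INTER_CUBIC))
cv2.imwrite("pics/ps.png",np.hstack(t)[...,::-1])
E
```

```text
time: 6.33
eef_pos: [0.5554, 0.0617, 0.1393]
tcp_rot: [0.598, 0.379, -0.378, -0.597]
contact_force: [1.0, -0.0, 0.4]
opening: -0.002
time: 6.75
eef_pos: [0.5207, 0.2554, 0.1366]
tcp_rot: [-0.596, -0.379, 0.381, 0.597]
contact_force: [0.5, 0.9, -0.4]
opening: -0.002
time: 7.08
eef_pos: [0.5125, 0.292, 0.1033]
tcp_rot: [-0.595, -0.377, 0.383, 0.597]
contact_force: [0.6, -0.9, -0.9]
opening: -0.001
t 7.08 p [512.5 292.  103.3] open -0.001 F [ 0.6 -0.9 -0.9] tool d [ 3.5 37.2 -2.6] q [ 0.35  0.26  1.88  0.    1.01 -0.79] down [-0.008 -0.003 -1.   ]
```

View pics/ps.png

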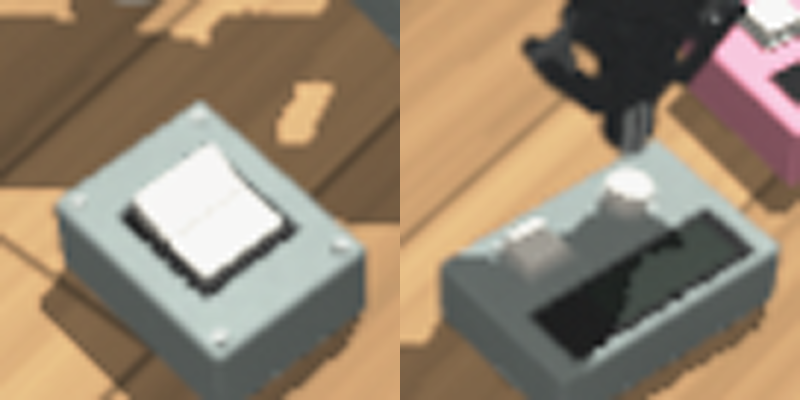

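The power rocker is flipped, with the near half level and the far half up. The tips hover over the round key at about (628,185) in the right-hand crop, clear of the square key at (530,240). Pressing start.

```bash
python3 -m inch '[{"ax":0,"ay":0,"az":0,"x":2,"y":10,"z":-1.5,"hand":1},{"ax":0,"ay":0,"az":0,"x":0,"y":10,"z":0,"hand":1},{"ax":0,"ay":0,"az":0,"x":0,"y":6,"z":0,"hand":1},{"ax":0,"ay":0,"az":0,"x":0,"y":4,"z":0,"hand":1},{"ax":0,"ay":0,"az":0,"x":0,"y":3,"z":0,"hand":1}]'
python3 d.py 516 294 66
python3 -m inch '[{"ax":0,"ay":0,"az":0,"x":0,"y":2,"z":0,"hand":1},{"ax":0,"ay":0,"az":0,"x":0,"y":2,"z":0,"hand":1},{"ax":0,"ay":0,"az":0,"x":0,"y":0,"z":0,"hand":1}]'
python3 d.py 516 294 66
```

```text
time: 7.55
eef_pos: [0.5182, 0.2925, 0.0735]
tcp_rot: [-0.596, -0.379, 0.38, 0.597]
contact_force: [0.0, 0.4, 0.1]
opening: 0.003
t 7.55 p [518.2 292.5  73.5] open 0.003 F [0.  0.4 0.1] tool d [0.4 7.5 2.6] q [ 0.34  0.31  1.89  0.    0.95 -0.79] down [-0.001 -0.    -1.   ]
time: 7.8
eef_pos: [0.5185, 0.2928, 0.0705]
tcp_rot: [0.597, 0.38, -0.38, -0.596]
contact_force: [-1.6, -0.9, 2.5]
opening: -0.001
t 7.8 p [518.5 292.8  70.5] open -0.001 F [-1.6 -0.9  2.5] tool d [0.1 4.5 2.8] q [ 0.34  0.31  1.89 -0.    0.94 -0.79] down [-0. -0. -1.]
```

```bash
python3 -m inch '[{"ax":0,"ay":0,"az":0,"x":0,"y":2,"z":0,"hand":1},{"ax":0,"ay":0,"az":0,"x":0,"y":2,"z":0,"hand":1},{"ax":0,"ay":0,"az":0,"x":0,"y":1.5,"z":0,"hand":1},{"ax":0,"ay":0,"az":0,"x":0,"y":0,"z":0,"hand":1}]'
python3 d.py 516 294 66
python3 -m inch '[{"ax":0,"ay":0,"az":0,"x":0,"y":1,"z":0,"hand":1},{"ax":0,"ay":0,"az":0,"x":0,"y":0.5,"z":0,"hand":1},{"ax":0,"ay":0,"az":0,"x":0,"y":0,"z":0,"hand":1}]'
python3 d.py 516 294 66
```

```text
time: 8.13
eef_pos: [0.5189, 0.2931, 0.066]
tcp_rot: [0.597, 0.38, -0.38, -0.596]
contact_force: [-2.6, -2.2, 7.2]
opening: 0.002
t 8.13 p [518.9 293.1  66. ] open 0.002 F [-2.6 -2.2  7.2] tool d [-0.4  0.   3. ] q [ 0.34  0.32  1.89 -0.    0.93 -0.79] down [ 0.001 -0.    -1.   ]
time: 8.38
eef_pos: [0.5189, 0.2931, 0.0659]
tcp_rot: [0.597, 0.38, -0.38, -0.596]
contact_force: [-5.0, -4.2, 13.1]
opening: 0.004
t 8.38 p [518.9 293.1  65.9] open 0.004 F [-5.  -4.2 13.1] tool d [-0.4 -0.1  3. ] q [ 0.34  0.32  1.89 -0.    0.93 -0.79] down [-0. -0. -1.]
```

The key is fully in: TCP z 66 and the force climbing against the stop. I'll retract and do a final check.

```bash
python3 -m inch '[{"ax":0,"ay":0,"az":0,"x":0,"y":-8,"z":0,"hand":1},{"ax":0,"ay":0,"az":0,"x":0,"y":-20,"z":0,"hand":1},{"ax":0,"ay":0,"az":0,"x":0,"y":-35,"z":0,"hand":1},{"ax":0,"ay":0,"az":0,"x":0,"y":-35,"z":0,"hand":1},{"ax":0,"ay":0,"az":0,"x":0,"y":-20,"z":0,"hand":1}]'
python3 -m inch '[{"ax":0,"ay":0,"az":0,"x":0,"y":0,"z":0,"hand":1},{"ax":0,"ay":0,"az":0,"x":0,"y":0,"z":0,"hand":1},{"ax":0,"ay":0,"az":0,"x":0,"y":0,"z":0,"hand":1}]'
python3 - <<'E'
from h import *
import pickle
c=read_camera("scene"); o=pickle.load(open("scene.pkl","rb"))
a=lambda i:cv2.resize(i[100:330,100:400],(400,307),interpolation=cv2.INTER_CUBIC)
cv2.imwrite("pics/end.png",np.hstack([a(o["img"]),a(c["img"])])[...,::-1]); print(get_state()["contact_force"].round(1))
E
```

```text
time: 8.8
eef_pos: [0.5199, 0.2938, 0.1852]
tcp_rot: [0.597, 0.382, -0.378, -0.596]
contact_force: [1.4, -0.1, 0.8]
opening: 0.001
time: 9.05
eef_pos: [0.5176, 0.2928, 0.1798]
tcp_rot: [-0.596, -0.379, 0.38, 0.597]
contact_force: [-0.3, -0.4, -0.5]
opening: -0.003
[-0.6  0.2 -0.1]
```

View pics/end.png

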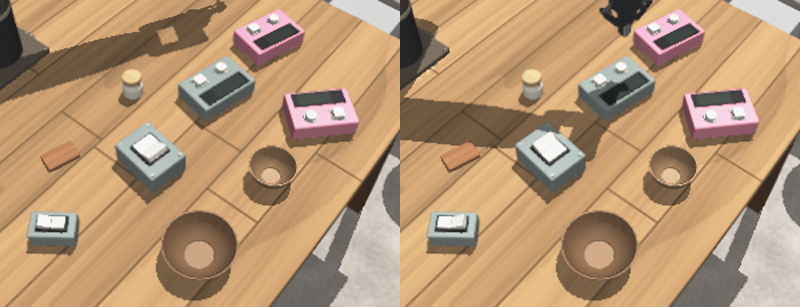

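The before and after pictures show everything in place, both rockers flipped, both keys out and the arm clear.

```bash
python3 -c "from plant import sign_off; print(sign_off())"
```

```text
the job is handed in; nothing more can be done
None
```

I pressed the fan rocker, then the power rocker, then the round start key on the grey controller, all with closed fingertips, and handed the job in at about 9 s of the 48 s limit. `sign_off()` reports no verdict, so the result rests on my own checks.

- **Presses:** each one went down to its hard stop at the expected height, with the fingertips at 54, 69 and 55 mm. The force at the stop was about 13 N each time.
- **Last picture:** both rockers are flipped to on, and both keys look sprung out; their travel was judged only by eye. The boxes, bowls, jar and rib show no visible movement.
- **Arm:** it is clear of everything, with a contact force of about 0 N.
- **Failures or disagreements:** my first move command was refused because it left out the turn values, and nothing moved. The fingertips pressed 2–4 mm off the planned points, which made no difference to the presses.

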